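# Uncover the pet carrier's lock and hold its latch open with the key

### The arm

A 6-joint arm with a two-finger parallel gripper is mounted at the origin on the work surface. World frame = base frame: x ahead of the robot, y to its left, z up, the work surface at z = 0. Lengths are in mm, angles in degrees, forces in N, time in s.
With the tool pointing down it reaches from about 300 to 850 mm from the base axis. Payload 4.2 kg.
Tool frame: the origin (TCP) lies midway between the tips of the shut fingers; the grasp point (between the pads) lies 19 mm behind it (env.grip_depth is the distance from the TCP to the grasp point, in mm); z points along the fingers, y is the line along which they close (so a half turn about z gives the same grasp; the last joint's range is limited). The gripper opens to 91 mm and grips with 3 to 60 N. Pads are 32 mm wide; open, the fingers measure 118 mm over their backs; the gripper's body (76 mm by 178 mm) begins 60 mm behind the grasp point.
Start: joints at [-78.037, 18.312, 89.639, -0, 72.044, -1.146], TCP at [130.417, -560.031, 213.976] pointing down, gripper open.
Joint ranges: [-177.97, 177.97], [-48.28, 115.42], [12.27, 149.76], [-77.06, 257.06], [2.81, 150.46], [-146.56, 146.56]. Speed limits (degrees/s): [147.25, 147.25, 180, 180, 180, 180].

### API

Orientations are given as [roll, pitch, yaw] about the fixed x, y, z axes, in that order (R = Rz(yaw) Ry(pitch) Rx(roll)).
In Python, from workcell import env, eyes gives the robot as it stands.
- The arm moves only by the tool send_rows, never from a script. Its argument "motion" is a list of rows, each a list of 7 numbers: the shift along the world's x, y, z normalised to -1 to 1, where 1 is 0.5 m, then the turn, a rotation vector about the world's x, y, z normalised to -1 to 1, where 1 is 60 degrees, then the opening, from -1 (shut) to 1 (fully open). A call has 1 to 20 rows; each row is the pose to reach, as a shift and turn from the pose commanded when the call began; what a row does not reach only later rows make up. A row lasts 1/8 s, in which the tool goes at most 62.5 mm and 10.7 degrees, less where a joint would pass 70% of its speed; a pose out of reach is approached as far as the arm can. A call with a number of a shift or a turn outside -1 to 1 is refused whole. A call with a gripper value outside its range is refused whole. The fingers move at their own pace and stop on an object; "squeeze" is the grip in N (left out, the last holds). Time passes only in rows, so rows that repeat a pose let the fingers close. It gives the time, the measured TCP pose, the force, the opening and the grip force at its end, in the units of the state.
- env.state(): the state, without advancing time (a new reading comes with each control period).
- eyes.grab_frame(name): name is "scene" or "top" or "wrist"; returns a dict with "pixels" (384x512x3 uint8, red, green, blue), "depth" (384x512 float32, mm along the optical axis (not along the pixel's ray), 0 where there is no reading), "fx", "fy", "cx", "cy" (pixels), "distortion" ([k1, k2, p1, p2, k3] as OpenCV has them; the pictures are not rectified), "R" (3x3) and "t" (3): a world point X has camera coordinates R X + t; the wrist camera has in their place "T_tool_cam" (4x4, takes a point from camera to tool coordinates, whose origin is the TCP and whose axes are the flange's). Camera axes: x right, y down, z forward; pixel columns grow to the right and rows downward; lengths in mm; the calibration is good to about 2 mm. A picture is of the moment at which its call begins: read the wrist's pose just before it.
- env.job_done(): hands the job in; it is judged then, once.
The state is a dict: "time_s": time; "qpos": joint angles; "qvel": joint speeds; "effort": joint torques, N m; "ee_pos": TCP position; "ee_rot": TCP orientation; "force": force on the tool from outside, world axes, zero at the start; "torque": the same for the moment, N m; "gripper_width": finger opening in mm; "gripper_force": force on a finger pad.
Only numpy, scipy, OpenCV 4.12 (cv2) and the standard library are available. Lean on these libraries where they do the work, as an engineer would, in place of code of your own. Each camera call takes 0.05 s, during which the arm holds its last target. There are 200 camera calls.

### The job

Lift the folded rain cover off the lock on the pet carrier and hang it astride the horizontal bar, clear of the bench, and let go of it there. Then take the key from its block, push it fully home in the lock, working it past the sticky pins, turn it a quarter clockwise (seen from above) to the stop and finish while still gripping the key and holding it turned against the spring. Leave the bowl, the comb, the chew bone and the jar where they are.

Things in the scene. Friction and masses are not known exactly. Their poses are not given: they have to be found in the camera images.
- carrier: Grey plastic pet carrier, box 200 (x) x 190 (y) x 100 mm high, fixed. Origin: centre of its underside. Mid-roof stands a round steel lock housing, 50 mm across, 28 mm high; a latch case and keeper, at most 34 mm wide and 20 mm high, run from it to 86 mm on the +y side. The unturned key slot's long side is 45 degrees anticlockwise (from above) from the carrier's x.
- keyway (a point): Centre of the keyhole's mouth, on top of the lock's brass plug (28 mm square, level with the housing's top, 128 mm above the bench, over the carrier's origin). z up, x along the slot's long side; turns with the plug. Slot 15.6 x 5.6 mm, 28 mm deep, its top 4 mm flared to 20 x 10 mm; key fits either way round. Two sprung pins, 9 and 17 mm down, stick 2 mm into it from its long sides.
- lock (a joint): Angle of the lock's plug: 0 unturned, grows clockwise seen from above, stop at 1.57 rad. A spring (0.02 N m unturned, 0.08 at the stop) turns it back when let go. The key has about 0.1 rad of play, so turn the key that much farther. Pushing the key past the sticky pins takes some 3 to 12 N; rocking it a few degrees about the vertical helps.
- key: Steel key, black plastic head, standing blade down in its block, 35 g. Origin: blade's lower end; z up, x along its width, y across. Blade 14 x 4 mm up to 26 mm (first 5 mm: nose from 8 x 1.6); shoulder 24 x 12 mm, 26 to 32 mm; flat head 34 (x) x 8 (y) mm, 32 to 62 mm, pinch it across y. Home: shoulder on the plug's face, origin 26 mm below the mouth. Half turn symmetric.
- keyblock: Wooden block 60 x 50 x 30 mm high, fixed; the key hangs by its shoulder in a slot in the middle of its top, the key's origin 4 mm above the bench, its axes parallel to the block's. Origin: centre of its underside.
- cover: Folded aluminium rain cover, 120 g, an upside-down V astride the lock on the carrier's roof. Origin: centre of its underside. Fold along y, 80 mm long, 75 mm up; 3 mm sheets slope down from it to +x and -x, 35 degrees off vertical, to 53 mm each side; y ends open. Black square knob 20 x 20 mm on the fold, 78 to 108 mm up. On the bar the fold rests 15 mm above the bar's axis.
- ridge (a point): Middle of the cover's fold, 75 mm above the cover's origin, axes as the cover's.
- rail: Fixed steel bar stand: a horizontal round bar 14 mm in diameter and 240 mm long along the body's y, its axis 160 mm above the bench, on two end posts. Origin: on the bench under the bar's middle.
- rail_mid (a point): Middle of the bar's axis, axes as the rail's (y along the bar).
- bowl: Steel food bowl, 110 mm across, 45 mm high, bystander. Origin: centre of its underside.
- comb: Blue plastic grooming comb, 160 x 31 x 8 mm, flat on the bench, bystander.
- bone: Hard silicone chew bone, 104 mm long, 50 x 28 mm at the ends, bystander.
- jar: Empty glass treat jar, 76 mm across, 100 mm high, bystander. Origin: centre of its underside.

How it is judged (in metres and radians):
On the way, in this order (a step that is already met when the one before it is completed fails the run):
1. the rain cover hangs astride the bar, let go (contact force between cover and rail above 0.3 N and angle between the y axis of cover and the y axis of rail, either way round below 0.35 rad and angle between cover's own z axis and vertical below 0.35 rad and z of ridge in the frame of rail_mid between 0.005 and 0.03 m and x of ridge in the frame of rail_mid between -0.025 and 0.025 m and y of ridge in the frame of rail_mid between -0.09 and 0.09 m and contact force between cover and carrier below 0.05 N and contact force between cover and the arm below 0.05 N and linear speed of cover below 0.03 m/s and contact force between cover and the fingers below 0.05 N), for 0.3 s.
2. the key is fully home in the lock (z of key in the frame of keyway below -0.022 m and horizontal distance between key and keyway below 0.004 m and angle between the z axis of key and the z axis of keyway, either way round below 0.15 rad and angle between the x axis of key and the x axis of keyway, either way round below 0.3 rad), for 0.1 s.
3. the key has turned the lock a quarter (all of step 2 and value of joint lock above 1.3 rad), for 0.3 s.
At the end, for the whole second after the job is handed in: Fingers grip the key (over 2 N), in line and within 4 mm of home, holding the lock above 1.3 rad. The released cover hangs only on the bar: fold within 0.35 rad of it, tilt under 0.35 rad, its middle within 25 mm across and 90 mm along the bar, 5 to 30 mm above its axis (all of step 3 and contact force between cover and rail above 0.3 N and angle between the y axis of cover and the y axis of rail, either way round below 0.35 rad and angle between cover's own z axis and vertical below 0.35 rad and z of ridge in the frame of rail_mid between 0.005 and 0.03 m and x of ridge in the frame of rail_mid between -0.025 and 0.025 m and y of ridge in the frame of rail_mid between -0.09 and 0.09 m and contact force between cover and carrier below 0.05 N and velocity of joint lock below 0.1 rad/s and contact force between the fingers and key above 2 N and contact force between cover and the arm below 0.05 N and contact force between cover and the fingers below 0.05 N); the arm keeps its last pose, push and grip.
It fails at once if a bystander was pushed more than 30 mm or tipped over (distance of any of bowl, comb, bone, jar from where it was at the start of the episode above 0.03 m or angle between any of bowl, comb, bone, jar's own z axis and vertical above 0.6 rad).
It fails at once if the lock was turned without the key in it (value of joint lock above 0.4 rad and z of key in the frame of keyway above -0.015 m).
It also fails if it takes over 59 s, if anything falls off the work surface, if the arm or the gripper's body presses on something with over 40 N, if the wrist force passes 120 N, or if a joint passes its speed limit or range.

## Working session

There is one attempt and no reset: what is moved stays moved. The work goes in short steps, Python scripts to look and compute and a tool call to move; the robot and the scene stay as the last step left them, time stands still between calls to the robot, and variables do not carry over. Pictures are saved under pics/ and viewed, at most 10 in all, crops included, and the job is handed in when it is done.

Besides the shell and the picture viewer there is one more tool, called after "Emit:" as a command line: name --pt "numbers of a row" for each row, then --argument value for the rest. send_rows: Moves the arm, as the interface text tells. Its arguments: {"type":"object","properties":{"motion":{"type":"array"},"squeeze":{"type":"number"}},"required":["motion"]}

```bash
ls; mkdir -p pics
cat > h.py <<'E'
import numpy as np, cv2
from workcell import env, eyes
from scipy.spatial.transform import Rotation as Ro
def snap(name):
    s=env.state(); f=eyes.grab_frame(name); f['s']=s
    K=np.array([[f['fx'],0,f['cx']],[0,f['fy'],f['cy']],[0,0,1.]])
    h,w=f['depth'].shape
    u,v=np.meshgrid(np.arange(w,dtype=float),np.arange(h,dtype=float))
    p=cv2.undistortPoints(np.stack([u.ravel(),v.ravel()],1)[:,None],K,np.array(f['distortion'],float)).reshape(h,w,2)
    d=f['depth'].astype(float)
    c=np.dstack([p*d[...,None],d])
    if name=='wrist':
        T=np.array(f['T_tool_cam']); Rt=Ro.from_euler('xyz',s['ee_rot'],degrees=True).as_matrix()
        X=(c@T[:3,:3].T+T[:3,3])@Rt.T+np.array(s['ee_pos'])
    else:
        X=(c-np.array(f['t']))@np.array(f['R'])
    X[d==0]=np.nan
    f['X']=X; return f
def save(f,n): cv2.imwrite('pics/'+n,cv2.cvtColor(f['pixels'],cv2.COLOR_RGB2BGR))
E
python3 - <<'E'
from h import *
print(env.state())
for n in ('scene','top'):
    f=snap(n); save(f,n+'0.png'); np.save(n+'0.npy',f['X']); np.save(n+'p.npy',f['pixels'])
    print(n,-np.array(f['R']).T@np.array(f['t']))
E
```

```text
pics
{'time_s': 0.0, 'qpos': array([-7.80361779e+01,  1.83493207e+01,  8.97069588e+01, -2.93804283e-04,
        7.20421688e+01, -1.14693525e+00]), 'qvel': array([-0.07501554, -0.00459475, -0.0285957 ,  0.10022065, -0.06549673,
       -0.05906006]), 'effort': array([ 4.06133331e-03, -4.12456441e+01, -2.31970203e+01,  7.28143123e-02,
        4.56315349e-02, -1.39089866e-04]), 'ee_pos': array([ 130.31427217, -559.52077183,  213.13978491]), 'ee_rot': array([-1.79901566e+02, -1.69130496e-03,  1.31108467e+01]), 'force': array([ 0.47949289, -0.53603695, -0.61734363]), 'torque': array([-0.0286591 ,  0.03051033,  0.0160121 ]), 'gripper_force': 0.0, 'gripper_width': 90.94259668112976}
scene [1492.18113152  336.72323658  996.50898501]
top [ 369.74440957 -113.7704729  1429.70182353]
```

View pics/top0.png

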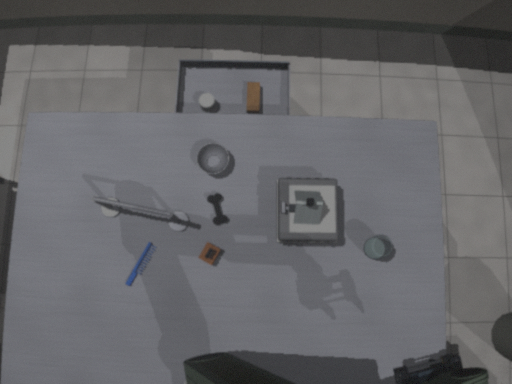

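View pics/scene0.png

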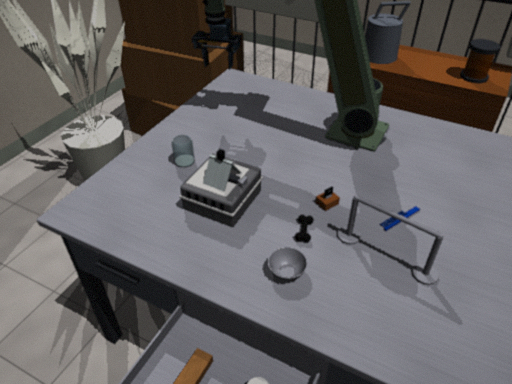

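The top view shows the carrier around (308,209) with the knob at (311,202). The key block is at (210,254), the bar runs (97,200)–(198,226), the bowl is at (213,159), the bone at (218,208), the comb at (140,264) and the jar at (376,247). The scene view shows the same layout.

Run:
```python
from h import *
np.set_printoptions(precision=1,suppress=True,linewidth=160)
for n,boxes in (('top',dict(car=(265,345,165,255),rail=(85,210,190,240),blk=(190,230,235,275))),('scene',dict(car=(170,275,145,235),rail=(335,450,190,290),blk=(305,350,175,220)))):
    X=np.load(n+'0.npy')
    for k,(a,b,c,d) in boxes.items():
        P=X[c:d,a:b].reshape(-1,3); P=P[~np.isnan(P[:,0])]
        z=P[:,2]; print(n,k,'n',len(P),'zmax',np.sort(z)[-5:])
        for lo,hi in dict(car=((85,110),(110,135),(165,180),(195,225)),rail=((150,180),(2,20)),blk=((24,36),(55,80)))[k]:
            Q=P[(z>lo)&(z<hi)]
            if len(Q)>3:
                r=cv2.minAreaRect(Q[:,:2].astype(np.float32))
                _,_,vt=np.linalg.svd(Q[:,:2]-Q[:,:2].mean(0),full_matrices=False)
                print('  ',lo,hi,len(Q),Q.mean(0),'rect',np.array(r[0]),np.array(r[1]),r[2],'pca',np.degrees(np.arctan2(vt[0,1],vt[0,0])))
```

```text
top car n 7180 zmax [211.6 211.9 212.4 212.5 213. ]
   85 110 2884 [ 592.6 -272.8  100.9] rect [ 597.8 -272.2] [204.4 191. ] 1.071740746498108 pca -178.1186684882415
   110 135 387 [ 592.2 -248.7  121.1] rect [ 600.2 -245.3] [120.5 103.9] 88.7220458984375 pca -106.45378241067858
   165 180 114 [ 599.1 -263.6  173.4] rect [ 599.4 -265.5] [79.2 24. ] 86.88851928710938 pca -91.61051518610132
   195 225 52 [ 600.7 -264.5  207.6] rect [ 601.4 -264.2] [17.9 19.9] 89.46731567382812 pca 176.1227781107189
top rail n 6228 zmax [172.9 173.  173.1 173.8 174.6]
   150 180 397 [579.3 270.1 165.8] rect [579.4 272.8] [257.3  17.1] 79.75191497802734 pca 80.11854509949976
   2 20 2244 [576.7 256.2   5.4] rect [580.7 267.2] [170.7 436.1] 1.8922845125198364 pca -88.75519488577942
top blk n 1594 zmax [69.1 69.2 69.5 70.  73.4]
   24 36 222 [454.1  41.8  30.5] rect [454.2  42.2] [50.6 57.6] 61.44715881347656 pca 148.36914543352054
   55 80 31 [453.8  41.2  65.1] rect [454.2  41.6] [ 8.1 31. ] 62.36214065551758 pca 153.21238556834552
scene car n 9419 zmax [210.2 210.2 210.5 211.2 211.6]
   85 110 1850 [ 62
[... 262 characters left out ...]
 ] [80.4 19.6] 89.92504119873047 pca 89.98017873177119
   195 225 58 [ 605.4 -263.5  204.7] rect [ 601.3 -265. ] [23.7 20.7] 4.27992057800293 pca -40.25668989814584
scene rail n 11455 zmax [170.1 170.2 170.2 170.4 171.2]
   150 180 539 [584.4 278.4 163.9] rect [581.7 270.7] [258.1  17.2] 80.35140991210938 pca -99.2483224664186
   2 20 3219 [504.4 261.6   4.9] rect [483.7 284.2] [455.5 381.5] 20.495893478393555 pca -10.826123597263487
scene blk n 2018 zmax [86.2 86.3 92.  94.4 95.9]
   24 36 206 [475.6  40.3  30.1] rect [498.   25.2] [ 57.1 152.2] 70.39799499511719 pca -14.828292608207375
   55 80 41 [461.6  46.6  63.3] rect [510.6  84.7] [162.9  31.8] 37.813438415527344 pca 42.25179779524482
```

Emit:
send_rows --pt "0.0 0.0 0.1 0 0 0 1" --pt "0.94 0.591 0.1 0 0 1 1" --pt "0.94 0.591 0.1 0 0 1 1" --pt "0.94 0.591 0.1 0 0 1 1" --pt "0.94 0.591 0.1 0 0 1 1" --pt "0.94 0.591 0.1 0 0 1 1" --pt "0.94 0.591 0.1 0 0 1 1" --pt "0.94 0.591 0.1 0 0 1 1" --pt "0.94 0.591 0.1 0 0 1 1" --pt "0.94 0.591 0.1 0 0 1 1" --pt "0.94 0.591 0.1 0 0 1 1" --pt "0.94 0.591 0.1 0 0 1 1" --pt "0.94 0.591 0.1 0 0 1 1" --pt "0.94 0.591 0.1 0 0 1 1" --pt "0.94 0.591 0.1 0 0 1 1"

```text
time_s: 1.98
ee_pos: [599.9, -265.1, 264.3]
ee_rot: [180.0, 0.0, 73.0]
force: [0.5, -0.2, -0.6]
gripper_width: 91.4
gripper_force: 0.0
```

Emit:
send_rows --pt "0 0 0 0 0 0.27 1" --pt "0 0 0 0 0 0.27 1" --pt "0 0 0 0 0 0.27 1" --pt "0 0 0 0 0 0.27 1"

```text
time_s: 2.48
ee_pos: [600.3, -264.6, 264.1]
ee_rot: [180.0, 0.0, 89.2]
force: [-1.2, 0.4, -0.4]
gripper_width: 91.2
gripper_force: 0.0
```

Run:
```python
from h import *
np.set_printoptions(precision=1,suppress=True,linewidth=160)
f=snap('wrist'); save(f,'w1.png'); X=f['X']; s=f['s']; print(s['time_s'],s['ee_pos'],s['ee_rot'],s['force'])
P=X.reshape(-1,3);P=P[~np.isnan(P[:,0])]; P=P[(abs(P[:,0]-601)<130)&(abs(P[:,1]+264)<130)]
for lo,hi in ((95,105),(118,140),(168,180),(200,215)):
    Q=P[(P[:,2]>lo)&(P[:,2]<hi)]
    if len(Q)>5:
        r=cv2.minAreaRect(Q[:,:2].astype(np.float32)); print(lo,len(Q),Q.mean(0),np.array(r[0]),np.array(r[1]),r[2])
```

```text
2.475 [ 600.3 -264.6  264.1] [180.    0.   89.2] [-1.2  0.4 -0.4]
95 15364 [ 597.9 -257.2   98.9] [ 597.9 -267.9] [197.2 181.9] 0.7160363793373108
118 1895 [ 601.2 -254.1  127.9] [ 602.2 -245.3] [119.9  82.2] 88.9572982788086
168 591 [ 601.9 -258.9  175.4] [ 601.8 -264.7] [79.7 17.8] 88.51055145263672
200 539 [ 601.8 -263.7  205.8] [ 601.7 -264.3] [19.9 19.4] 0.17098303139209747
```

View pics/w1.png

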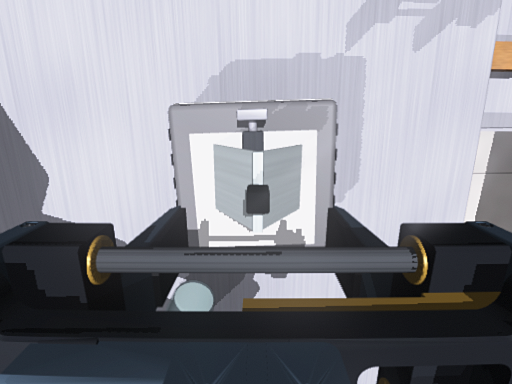

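The wrist view shows the knob at (258,199) centred between the fingers. The latch is at the top of the picture (252,118), which is +y.

Emit:
send_rows --pt "0.003 0 -0.1 0 0 0 1" --pt "0.003 0 -0.15 0 0 0 1" --pt "0.003 0 -0.172 0 0 0 1" --pt "0.003 0 -0.172 0 0 0 1" --pt "0.003 0 -0.172 0 0 0 -1" --pt "0.003 0 -0.172 0 0 0 -1" --pt "0.003 0 -0.172 0 0 0 -1" --pt "0.003 0 -0.172 0 0 0 -1" --pt "0.003 0 -0.172 0 0 0 -1" --pt "0.003 0 -0.172 0 0 0 -1" --pt "0.003 0 -0.172 0 0 0 -1" --pt "0.003 0 -0.172 0 0 0 -1" --squeeze 25

```text
time_s: 4.03
ee_pos: [601.8, -264.5, 177.8]
ee_rot: [-180.0, -0.0, 89.3]
force: [-1.1, 1.0, -0.9]
gripper_width: 20.0
gripper_force: 25.0
```

Emit:
send_rows --pt "0 0 0.08 0 0 0 -1" --pt "0 0 0.16 0 0 0 -1" --pt "0 0 0.22 0 0 0 -1" --pt "0 0 0.22 0 0 0 -1" --pt "0 0.1 0.22 0 0 -0.03 -1" --pt "0 0.2 0.22 0 0 -0.06 -1" --pt "0 0.3 0.22 0 0 -0.09 -1" --pt "0 0.4 0.22 0 0 -0.12 -1" --pt "0 0.5 0.22 0 0 -0.15 -1" --pt "0 0.6 0.22 0 0 -0.15 -1" --pt "0 0.7 0.22 0 0 -0.15 -1" --pt "-0.02 0.8 0.22 0 0 -0.15 -1" --pt "-0.03 0.87 0.22 0 0 -0.15 -1" --pt "-0.04 0.92 0.22 0 0 -0.15 -1" --pt "-0.043 0.94 0.22 0 0 -0.15 -1" --pt "-0.043 0.94 0.22 0 0 -0.15 -1" --pt "-0.043 0.94 0.22 0 0 -0.15 -1"

```text
time_s: 6.15
ee_pos: [580.6, 204.3, 287.5]
ee_rot: [-180.0, 0.1, 80.2]
force: [-0.1, 0.1, -0.6]
gripper_width: 20.2
gripper_force: 25.0
```

Run:
```python
from h import *
np.set_printoptions(precision=1,suppress=True,linewidth=160)
f=snap('wrist'); save(f,'w2.png'); X=f['X']; s=f['s']; print(s['time_s'],s['ee_pos'],s['ee_rot'],s['force'],s['gripper_width'])
P=X.reshape(-1,3);P=P[~np.isnan(P[:,0])]
Q=P[(P[:,2]>150)&(P[:,2]<172)&(P[:,1]>100)&(abs(P[:,0]-580)<60)]
print(len(Q),Q.min(0),Q.max(0))
T=Q[Q[:,2]>160]; a=np.polyfit(T[:,1],T[:,0],1); print('x at y=271.5:',np.polyval(a,271.5),'dir',np.degrees(np.arctan2(1,a[0])),T[:,1].min(),T[:,1].max(), np.percentile(T[:,2],98))
F=P[(P[:,2]>250)&(P[:,2]<285)]
for lo,hi in ((268,285),): 
    F=P[(P[:,2]>lo)&(P[:,2]<hi)&(abs(P[:,0]-s['ee_pos'][0])<60)&(abs(P[:,1]-s['ee_pos'][1])<60)]; r=cv2.minAreaRect(F[:,:2].astype(np.float32)) ; print('fold',len(F),r,F.max(0))
```

```text
6.15 [580.6 204.3 287.5] [-180.     0.1   80.2] [-0.1  0.1 -0.6] 20.15683512482161
2302 [567.1 224.9 151.5] [606.9 383.3 167.6]
x at y=271.5: 580.6437285726945 dir 80.44083755380744 224.85564682474597 382.38711356386733 166.58215161476
fold 1097 ((581.7628173828125, 204.12905883789062), (80.27186584472656, 25.419036865234375), 81.06291961669922) [600.4 245.2 285. ]
```

View pics/w2.png

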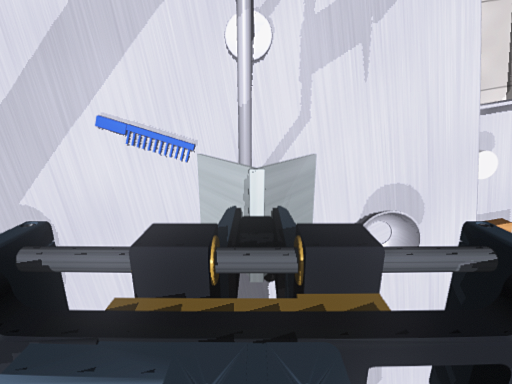

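The cover is held straight: the fold near (257,185) lines up with the bar coming in from (243,0). Next I shift it over, lower it and release.

Emit:
send_rows --pt "0 0.09 0 0 0 0 -1" --pt "-0.001 0.132 0 0 0 0 -1" --pt "-0.001 0.132 0 0 0 0 -1" --pt "-0.001 0.132 -0.08 0 0 0 -1" --pt "-0.001 0.132 -0.15 0 0 0 -1" --pt "-0.001 0.132 -0.2 0 0 0 -1" --pt "-0.001 0.132 -0.215 0 0 0 -1" --pt "-0.001 0.132 -0.218 0 0 0 -1" --pt "-0.001 0.132 -0.218 0 0 0 -1"

```text
time_s: 7.32
ee_pos: [580.6, 271.4, 180.3]
ee_rot: [179.9, -0.1, 80.3]
force: [-0.4, 0.2, -0.5]
gripper_width: 20.0
gripper_force: 25.0
```

Emit:
send_rows --pt "0 0 -0.002 0 0 0 -1" --pt "0 0 -0.004 0 0 0 -1" --pt "0 0 -0.004 0 0 0 -1"

```text
time_s: 7.7
ee_pos: [579.7, 271.9, 178.3]
ee_rot: [180.0, -0.1, 80.3]
force: [-1.8, 0.5, 5.3]
gripper_width: 19.7
gripper_force: 25.0
```

Contact with the bar (+5 N). Releasing; the opening is kept moderate before I rise.

Emit:
send_rows --pt "0 0 0.002 0 0 0 -0.3" --pt "0 0 0.002 0 0 0 0.2" --pt "0 0 0.002 0 0 0 0.2" --pt "0 0 0.002 0 0 0 0.2" --pt "0 0 0.002 0 0 0 0.2" --pt "0 0 0.002 0 0 0 0.2" --pt "0 0 0.04 0 0 0 0.2" --pt "0 0 0.1 0 0 0 0.2" --pt "0 0 0.2 0 0 0 0.2" --pt "0 0 0.2 0 0 0 0.2" --pt "0 0 0.2 0 0 0 0.2"

```text
time_s: 9.07
ee_pos: [579.6, 271.3, 276.5]
ee_rot: [-180.0, 0.0, 80.3]
force: [0.3, -0.6, 0.4]
gripper_width: 54.6
gripper_force: 0.0
```

Run:
```python
from h import *
np.set_printoptions(precision=1,suppress=True,linewidth=160)
f=snap('wrist'); save(f,'w3.png'); X=f['X']; s=f['s']; print(s['time_s'],s['ee_pos'],s['ee_rot'],s['force'],s['gripper_width'])
P=X.reshape(-1,3);P=P[~np.isnan(P[:,0])]
for lo,hi in ((168,182),(198,215)):
    F=P[(P[:,2]>lo)&(P[:,2]<hi)&(abs(P[:,0]-580)<60)&(abs(P[:,1]-271)<70)]
    if len(F)>4: print(len(F),cv2.minAreaRect(F[:,:2].astype(np.float32)),F.max(0))
```

```text
9.075 [579.6 271.3 276.5] [-180.     0.    80.3] [ 0.3 -0.6  0.4] 54.58596333489186
567 ((579.626708984375, 271.8722839355469), (79.66033935546875, 18.425579071044922), 74.82369995117188) [593.4 311.7 181.9]
497 ((580.5678100585938, 272.085693359375), (19.293453216552734, 19.021484375), 80.05590057373047) [591.4 282.6 208.8]
```

View pics/w3.png

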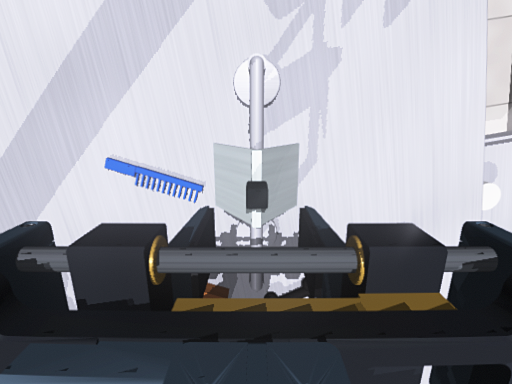

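The cover hangs level with its fold along the bar and its knob at (257,193). Next is the key.

Emit:
send_rows --pt "-0.251 -0.459 0 0 0 -0.9 0.2" --pt "-0.251 -0.459 0 0 0 -0.9 0.2" --pt "-0.251 -0.459 0 0 0 -0.9 0.2" --pt "-0.251 -0.459 0 0 0 -0.9 0.2" --pt "-0.251 -0.459 0 0 0 -0.9 0.2" --pt "-0.251 -0.459 0 0 0 -0.9 0.2"

```text
time_s: 9.88
ee_pos: [453.4, 41.2, 276.1]
ee_rot: [-180.0, 0.1, 26.3]
force: [0.1, -0.0, 0.4]
gripper_width: 54.6
gripper_force: 0.0
```

Emit:
send_rows --pt "0 0 0 0 0 -0.9 0.2" --pt "0 0 -0.1 0 0 -0.9 0.2" --pt "0 0 -0.2 0 0 -0.9 0.2" --pt "0 0 -0.26 0 0 -0.9 0.2" --pt "0 0 -0.26 0 0 -0.9 0.2" --pt "0 0 -0.26 0 0 -0.9 0.2" --pt "0 0 -0.26 0 0 -0.9 0.2" --pt "0 0 -0.26 0 0 -0.9 0.2"

```text
time_s: 10.88
ee_pos: [454.7, 42.2, 147.2]
ee_rot: [-180.0, -0.0, -27.6]
force: [0.3, 0.7, 0.7]
gripper_width: 55.1
gripper_force: 0.0
```

Run:
```python
from h import *
np.set_printoptions(precision=1,suppress=True,linewidth=160)
f=snap('wrist'); save(f,'w4.png'); X=f['X']; s=f['s']; print(s['time_s'],s['ee_pos'],s['ee_rot'],s['qpos'])
P=X.reshape(-1,3);P=P[~np.isnan(P[:,0])]
P=P[(abs(P[:,0]-454)<50)&(abs(P[:,1]-42)<50)]
for lo,hi in ((26,33),(61,72)):
    F=P[(P[:,2]>lo)&(P[:,2]<hi)]
    if len(F)>4: print(len(F),cv2.minAreaRect(F[:,:2].astype(np.float32)),F.mean(0),F.max(0))
f=snap('top'); X=f['X']; np.save('top2.npy',X); np.save('top2p.npy',f['pixels'])
P=X[165:255,265:345].reshape(-1,3); P=P[~np.isnan(P[:,0])]
F=P[(P[:,2]>123)&(P[:,2]<134)]; print('lock',len(F),cv2.minAreaRect(F[:,:2].astype(np.float32)),cv2.minEnclosingCircle(F[:,:2].astype(np.float32)),F.mean(0))
```

```text
10.875 [454.7  42.2 147.2] [-180.    -0.   -27.6] [  3.9  11.  110.3  -0.   58.6 121.4]
2194 ((453.105712890625, 42.741241455078125), (50.065391540527344, 60.15937423706055), 62.42341232299805) [454.9  41.9  28.6] [491.   78.6  32.9]
297 ((453.5071105957031, 42.32329177856445), (7.613762378692627, 33.18868637084961), 62.15878677368164) [454.2  42.1  64.1] [468.9  52.8  66.4]
lock 151 ((592.5208129882812, -243.09857177734375), (48.04755401611328, 106.21387481689453), 8.472249031066895) ((599.0709838867188, -241.7724151611328), 54.43570327758789) [ 598.1 -267.1  128.5]
```

View pics/w4.png

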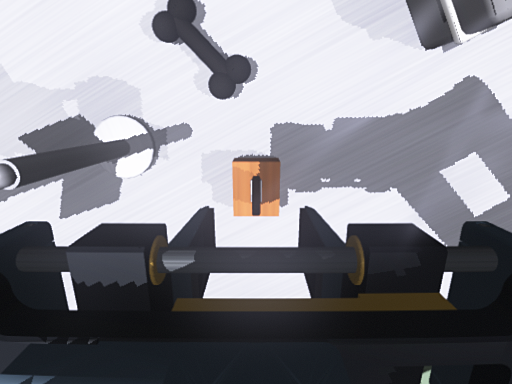

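The key head is at (256,195), centred and parallel to the fingers.

Emit:
send_rows --pt "-0.002 0 -0.1 0 0 0 0.2" --pt "-0.002 0 -0.18 0 0 0 0.2" --pt "-0.002 0 -0.224 0 0 0 0.2" --pt "-0.002 0 -0.224 0 0 0 0.2" --pt "-0.002 0 -0.224 0 0 0 -1" --pt "-0.002 0 -0.224 0 0 0 -1" --pt "-0.002 0 -0.224 0 0 0 -1" --pt "-0.002 0 -0.224 0 0 0 -1" --pt "-0.002 0 -0.224 0 0 0 -1" --pt "-0.002 0 -0.224 0 0 0 -1" --pt "-0.002 0 -0.224 0 0 0 -1" --squeeze 45

```text
time_s: 12.35
ee_pos: [454.4, 42.3, 35.7]
ee_rot: [-179.9, -0.1, -27.7]
force: [-0.3, 1.6, 4.9]
gripper_width: 7.7
gripper_force: 85.3
```

Emit:
send_rows --pt "0 0 0.04 0 0 0 -1" --pt "0 0 0.1 0 0 0 -1" --pt "0 0 0.2 0 0 0 -1" --pt "0 0 0.3 0 0 0.1 -1" --pt "0.03 -0.12 0.37 0 0 0.25 -1" --pt "0.06 -0.24 0.37 0 0 0.4 -1" --pt "0.09 -0.36 0.37 0 0 0.55 -1" --pt "0.11 -0.48 0.37 0 0 0.7 -1" --pt "0.14 -0.6 0.37 0 0 0.85 -1" --pt "0.16 -0.7 0.37 0 0 1 -1" --pt "0.175 -0.74 0.37 0 0 1 -1" --pt "0.175 -0.74 0.37 0 0 1 -1"

```text
time_s: 13.85
ee_pos: [540.7, -329.3, 218.8]
ee_rot: [-179.9, 0.0, 32.2]
force: [-0.6, 0.6, -1.2]
gripper_width: 7.7
gripper_force: 85.1
```

Emit:
send_rows --pt "0 0 0 0 0 0.15 -1" --pt "0 0 0 0 0 0.23 -1" --pt "0 0 0 0 0 0.23 -1" --pt "0 0 0 0 0 0.23 -1"

```text
time_s: 14.35
ee_pos: [540.8, -327.2, 220.1]
ee_rot: [-180.0, -0.0, 46.1]
force: [-0.0, 0.5, -0.5]
gripper_width: 8.1
gripper_force: 85.1
```

Run:
```python
from h import *
np.set_printoptions(precision=1,suppress=True,linewidth=160)
f=snap('wrist'); save(f,'w5.png'); X=f['X']; np.save('w5.npy',X);np.save('w5p.npy',f['pixels']); s=f['s']; print(s['time_s'],s['ee_pos'],s['ee_rot'],s['qpos'],s['force'],s['gripper_width'],s['gripper_force'])
P=X.reshape(-1,3);P=P[~np.isnan(P[:,0])]
P=P[(abs(P[:,0]-598)<40)&(abs(P[:,1]+270)<40)]
print(np.histogram(P[:,2],bins=np.arange(95,140,3)))
```

```text
14.35 [ 540.8 -327.2  220.1] [-180.    -0.    46.1] [-32.2  23.3  81.1   0.   75.6  11.7] [-0.   0.5 -0.5] 8.105114118436589 85.09167909622192
(array([ 191, 4109,   48,   25,   39,   42,  163,  393,   47,  158, 1501,   30,    0,    0]), array([ 95,  98, 101, 104, 107, 110, 113, 116, 119, 122, 125, 128, 131, 134, 137]))
```

View pics/w5.png

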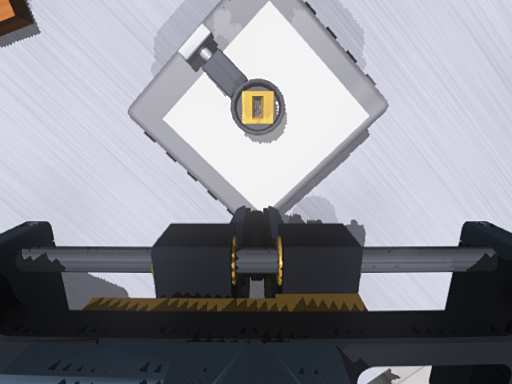

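The plug is at (258,107) with its slot running along the picture's vertical, and the grip on the key is at (257,215).

Run:
```python
from h import *
np.set_printoptions(precision=2,suppress=True,linewidth=160)
X=np.load('w5.npy'); p=np.load('w5p.npy'); hsv=cv2.cvtColor(p,cv2.COLOR_RGB2HSV)
m=np.zeros(p.shape[:2],np.uint8); m[75:140,225:292]=1
br=((hsv[...,1]>110)&(hsv[...,0]>12)&(hsv[...,0]<40)&(m>0)).astype(np.uint8)
c=max(cv2.findContours(br,cv2.RETR_EXTERNAL,cv2.CHAIN_APPROX_NONE)[0],key=cv2.contourArea)
def proj(pts): # pixel -> plane z=128 via local linear map from brass depth points
    v,u=np.nonzero(br&(abs(X[...,2]-128)<4)); A=np.c_[u,v,np.ones(len(u))]
    M,_,_,_=np.linalg.lstsq(A,X[v,u],rcond=None); return np.c_[pts,np.ones(len(pts))]@M
W=proj(c.reshape(-1,2)); r=cv2.minAreaRect(W[:,:2].astype(np.float32)); print('plug',r,W[:,2].mean())
dk=((br==0)&(cv2.drawContours(np.zeros_like(br),[c],-1,1,-1)>0)).astype(np.uint8)
for cc in cv2.findContours(dk,cv2.RETR_EXTERNAL,cv2.CHAIN_APPROX_NONE)[0]:
    if cv2.contourArea(cc)>20:
        V=proj(cc.reshape(-1,2)); print('slot',cv2.minAreaRect(V[:,:2].astype(np.float32)))
        sr=cv2.minAreaRect(V[:,:2].astype(np.float32))
pc=np.array(r[0]); a=np.radians(46); tx=np.array([np.cos(a),np.sin(a)]); ty=np.array([np.sin(a),-np.cos(a)])
# tool y for yaw=-27.7: 
b=np.radians(-27.7); e=np.array([-0.9,0.05]); ex=e@[np.cos(b),np.sin(b)]; ey=e@[np.sin(b),-np.cos(b)]
print('target TCP',pc-ex*tx-ey*ty,ex,ey)
```

```text
plug ((598.1558837890625, -270.8539733886719), (27.816476821899414, 27.97318458557129), 46.05630111694336) 126.53480822089634
slot ((598.4349975585938, -269.91571044921875), (17.385305404663086, 7.2182817459106445), 46.05662155151367)
target TCP [ 598.46 -270.  ] -0.8200963654652053 0.3740881598644369
```

Emit:
send_rows --pt "0.06 0.06 0 0 0 0 -1" --pt "0.1156 0.1142 0 0 0 0 -1" --pt "0.1156 0.1142 0 0 0 0 -1" --pt "0.1156 0.1142 -0.06 0 0 0 -1" --pt "0.1156 0.1142 -0.1 0 0 0 -1" --pt "0.1156 0.1142 -0.108 0 0 0 -1" --pt "0.1156 0.1142 -0.108 0 0 0 -1" --pt "0.1156 0.1142 -0.108 0 0 0 -1"

```text
time_s: 15.4
ee_pos: [599.2, -271.4, 167.2]
ee_rot: [179.9, -0.0, 46.1]
force: [0.1, 0.5, -0.6]
gripper_width: 7.8
gripper_force: 85.1
```

Emit:
send_rows --pt "0 0 -0.006 0 0 0 -1" --pt "0 0 -0.012 0 0 0 -1" --pt "0 0 -0.018 0 0 0 -1" --pt "0 0 -0.022 0 0 0 -1" --pt "0 0 -0.022 0 0 0 -1"

```text
time_s: 16.02
ee_pos: [598.6, -270.9, 154.7]
ee_rot: [-180.0, 0.0, 46.1]
force: [-0.3, -0.5, -0.0]
gripper_width: 7.8
gripper_force: 85.1
```

Emit:
send_rows --pt "0 0 -0.004 0 0 0 -1" --pt "0 0 -0.008 0 0 0 -1" --pt "0 0 -0.012 0 0 0 -1" --pt "0 0 -0.012 0 0 0 -1"

```text
time_s: 16.52
ee_pos: [598.8, -270.4, 150.7]
ee_rot: [180.0, -0.1, 46.1]
force: [-2.0, 3.0, 7.4]
gripper_width: 7.8
gripper_force: 85.4
```

Emit:
send_rows --pt "-0.0005 0.0006 -0.004 0 0 0.05 -1" --pt "-0.0005 0.0006 -0.007 0 0 -0.05 -1" --pt "-0.0005 0.0006 -0.01 0 0 0.05 -1" --pt "-0.0005 0.0006 -0.012 0 0 -0.05 -1" --pt "-0.0005 0.0006 -0.014 0 0 0.05 -1" --pt "-0.0005 0.0006 -0.014 0 0 -0.05 -1" --pt "-0.0005 0.0006 -0.014 0 0 0 -1"

```text
time_s: 17.4
ee_pos: [598.8, -269.5, 143.3]
ee_rot: [-180.0, -0.1, 46.1]
force: [-0.4, 2.4, 5.6]
gripper_width: 7.9
gripper_force: 85.3
```

Emit:
send_rows --pt "0 0.0004 -0.004 0 0 0.05 -1" --pt "0 0.0004 -0.007 0 0 -0.05 -1" --pt "0 0.0004 -0.01 0 0 0.05 -1" --pt "0 0.0004 -0.013 0 0 -0.05 -1" --pt "0 0.0004 -0.016 0 0 0.05 -1" --pt "0 0.0004 -0.019 0 0 -0.05 -1" --pt "0 0.0004 -0.02 0 0 0.05 -1" --pt "0 0.0004 -0.02 0 0 0 -1"

```text
time_s: 18.4
ee_pos: [599.2, -268.8, 133.8]
ee_rot: [-180.0, -0.2, 46.0]
force: [-0.7, 5.8, 7.0]
gripper_width: 7.9
gripper_force: 85.3
```

Emit:
send_rows --pt "0 0.001 -0.002 0 0 0.04 -1" --pt "0 0.001 -0.005 0 0 -0.04 -1" --pt "0 0.001 -0.006 0 0 0.04 -1" --pt "0 0.001 -0.006 0 0 0 -1" --pt "0 0.001 -0.006 0 0 0 -1"

```text
time_s: 19.02
ee_pos: [599.2, -268.7, 133.6]
ee_rot: [179.9, -0.2, 46.1]
force: [-3.7, 6.9, 19.1]
gripper_width: 7.8
gripper_force: 85.8
```

Run:
```python
from h import *
f=snap('wrist'); f2=snap('scene'); s=env.state(); print(s['ee_pos'],s['ee_rot'],s['force'],s['torque'])
a=f['pixels'][150:260,180:340]; b=f2['pixels'][140:220,170:280]
a=cv2.resize(a,(640,440),interpolation=cv2.INTER_CUBIC); 
cv2.imwrite('pics/b6.png',cv2.cvtColor(cv2.resize(b,None,fx=7,fy=7,interpolation=cv2.INTER_CUBIC),cv2.COLOR_RGB2BGR))
```

```text
[ 599.22419109 -268.78064238  133.59651247] [179.86314236  -0.18859534  46.09704979] [-4.17297368  6.50893637 18.98324848] [1.19772161 0.95148389 0.01258506]
```

View pics/b6.png

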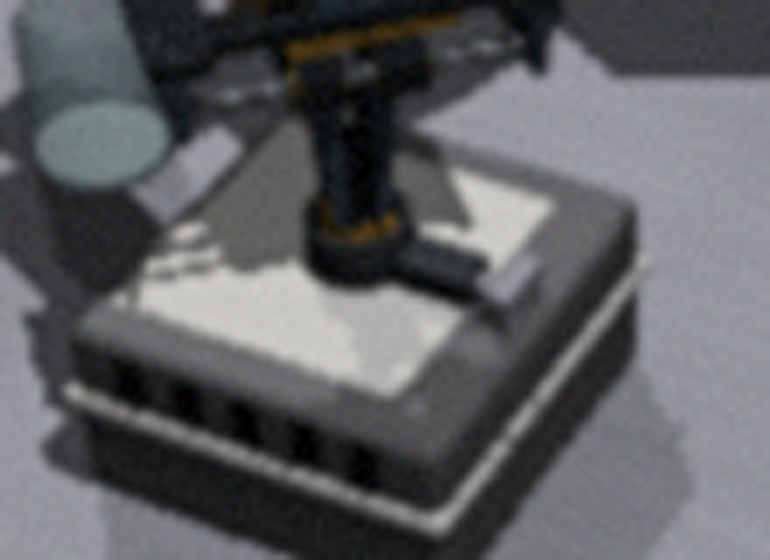

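The key is home: it hit a hard stop at TCP z 133.6, with 133.7 expected. Now turning clockwise in stages.

Emit:
send_rows --pt "0 0 0.001 0 0 -0.12 -1" --pt "0 0 0.001 0 0 -0.24 -1" --pt "0 0 0.001 0 0 -0.36 -1" --pt "0 0 0.001 0 0 -0.5 -1" --pt "0 0 0.001 0 0 -0.5 -1"

```text
time_s: 19.75
ee_pos: [599.5, -269.6, 133.6]
ee_rot: [179.9, -0.2, 16.1]
force: [-3.5, 3.2, 16.3]
gripper_width: 7.6
gripper_force: 85.7
```

Emit:
send_rows --pt "0 0 0 0 0 -0.15 -1" --pt "0 0 0 0 0 -0.3 -1" --pt "0 0 0 0 0 -0.45 -1" --pt "0 0 0 0 0 -0.6 -1" --pt "0 0 0 0 0 -0.75 -1" --pt "0 0 0 0 0 -0.9 -1" --pt "0 0 0 0 0 -0.9 -1"

```text
time_s: 20.62
ee_pos: [598.9, -271.0, 133.6]
ee_rot: [180.0, -0.3, -37.9]
force: [-5.9, 1.7, 17.3]
gripper_width: 7.9
gripper_force: 85.6
```

Emit:
send_rows --pt "0 0 0 0 0 -0.1 -1" --pt "0 0 0 0 0 -0.2 -1" --pt "0 0 0 0 0 -0.23 -1" --pt "0 0 0 0 0 -0.23 -1" --pt "0 0 0 0 0 -0.23 -1" --pt "0 0 0 0 0 -0.23 -1"

```text
time_s: 21.38
ee_pos: [598.9, -271.3, 133.6]
ee_rot: [-180.0, -0.3, -51.7]
force: [-4.5, -1.2, 16.3]
gripper_width: 8.0
gripper_force: 85.6
```

Run:
```python
from h import *
np.set_printoptions(precision=2,suppress=True,linewidth=160)
s=env.state(); print(s['ee_pos'],s['ee_rot'],s['force'],s['torque'],s['qpos'])
f=snap('top'); X=f['X']; P=X.reshape(-1,3);P=P[~np.isnan(P[:,0])]
for lo,hi in ((168,182),(198,215)):
    F=P[(P[:,2]>lo)&(P[:,2]<hi)&(abs(P[:,0]-580)<60)&(abs(P[:,1]-271)<70)]
    if len(F)>4: print(len(F),cv2.minAreaRect(F[:,:2].astype(np.float32)))
f=snap('wrist'); save(f,'w7.png')
```

```text
[ 598.87 -271.34  133.57] [-179.99   -0.29  -51.66] [-4.53 -1.22 16.25] [-0.01  0.91  0.09] [-25.32  28.67  84.97  -0.13  66.09 116.4 ]
109 ((579.6326293945312, 272.36822509765625), (140.3102264404297, 17.396686553955078), 80.38423919677734)
53 ((580.3074951171875, 269.2359619140625), (20.935482025146484, 20.471532821655273), 77.33641052246094)
```

View pics/w7.png

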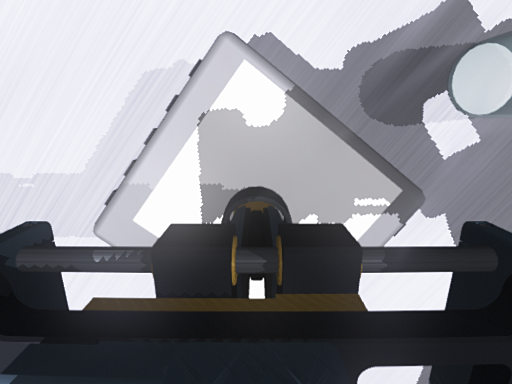

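Emit:
send_rows --pt "0 0 0 0 0 -0.05 -1" --pt "0 0 0 0 0 -0.05 -1" --pt "0 0 0 0 0 -0.05 -1" --pt "0 0 0 0 0 -0.05 -1"

```text
time_s: 21.98
ee_pos: [598.9, -271.4, 133.6]
ee_rot: [-180.0, -0.3, -54.6]
force: [-4.8, -0.4, 16.2]
gripper_width: 7.9
gripper_force: 85.6
```

Run:
```python
from h import *
s=env.state(); print(s['time_s'],s['ee_pos'],s['ee_rot'],s['force'],s['torque'],s['gripper_width'])
```

```text
21.975 [ 598.9214629  -271.36261507  133.57848024] [-179.97969219   -0.29982674  -54.63288893] [-4.82596763 -0.35240976 16.23469099] [0.0955049  0.91897715 0.22854409] 7.86961623463521
```

The turning torque jumped from 0.09 to 0.23 N m, so the plug is against its stop. The key is home and gripped, and the cover is on the bar, so I'm handing in.

```bash
python3 -c "
from workcell import env
print(env.job_done())"
```

```text
the job is handed in; nothing more can be done
None
```

I handed the job in at 22 s, but no verdict came back: the rain cover hangs released on the bar, and the key is fully home, turned to the stop and still gripped there.

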